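Bring the eraser round to the clipboard

ROBOT

A 7-joint arm with a two-finger parallel gripper is mounted at the origin on the work surface. World frame = base frame: x ahead of the robot, y to its left, z up, the work surface at z = 0. Lengths are in mm, angles in degrees, forces in N, time in s.
With the tool pointing down it reaches from about 425 to 925 mm from the base axis. Payload 6.8 kg.
Tool frame: the origin (TCP) lies at the very end of the fingers, on their centre line; the grasp point (between the pads) lies 19 mm behind it; z points along the fingers, x is the direction in which the jaws open and shut, and the axes are right-handed (so a half turn about z gives the same grasp; the last joint's range is limited). The gripper opens to 85 mm and grips with 20 to 120 N. Pads are 22 mm wide; open, the fingers measure 114 mm over their backs; the gripper's body (76 mm by 85 mm) begins 54 mm behind the grasp point. The pads swing forward as they close: fully open they stand 13 mm farther back than shut.
Start: joints at [68.807, 27.33, 1.283, 89.118, -0.659, 63.558, -4.761], TCP at [174.712, -652.015, 231.308] pointing down, gripper open.
Joint ranges: [-169.35, 169.35], [-19.33, 120.38], [-80.79, 83.38], [13.8, 139.57], [-78.32, 258.32], [9.67, 109.79], [-169.56, 169.56]. Speed limits (degrees/s): [136.94, 136.94, 180, 180, 180, 180, 180].

INTERFACE

Orientations are given as [roll, pitch, yaw] about the fixed x, y, z axes, in that order (R = Rz(yaw) Ry(pitch) Rx(roll)).
In Python, from rig import r gives the robot as it stands.
- The arm moves only by the tool jog_arm, never from a script. Its argument "motion" is text: rows parted by semicolons, each of 7 numbers parted by spaces: the shift along the tool's x, y, z as a fraction of full scale, then the turn, a rotation vector about the tool's x, y, z as a fraction of full scale, then the opening, from 0 (shut) to 1 (fully open). In form: x y z rx ry rz claw; .... A call has 1 to 12 rows; each row shifts and turns the commanded pose from where the row before left it, along the tool's axes as they then stand; what a row does not reach is not made up. Full scale, the value 1, is 0.02 m for a shift and 90 degrees for a turn. A row lasts 1/10 s, in which the tool goes at most 50 mm and 8.59 degrees, less where a joint would pass 70% of its speed; a pose out of reach is approached as far as the arm can. A call with a number of a shift or a turn outside -1 to 1 is refused whole. A call with a gripper value outside its range is refused whole. The fingers move at their own pace and stop on an object; "newtons" is the grip in N (left out, the last holds). Time passes only in rows, so rows that do not move let the fingers close. It gives the time, the measured TCP pose, the force and the opening at its end, in the units of the state.
- r.get_state(): the state, without advancing time (a new reading comes with each control period).
- r.snapshot(name): name is "side" or "top"; returns (picture, depth): 384x512x3 uint8, blue, green, red; 384x512 float32, mm along the optical axis (not along the pixel's ray), 0 where there is no reading.
- r.calibration(name): a dict with "K" (3x3 intrinsics, pixels), "distortion" ([k1, k2, p1, p2, k3] as OpenCV has them; the pictures are not rectified), "R" (3x3) and "t" (3): a world point X has camera coordinates R X + t. Camera axes: x right, y down, z forward; pixel columns grow to the right and rows downward; lengths in mm; the calibration is good to about 2 mm. A picture is of the moment at which its call begins. calibration takes no time and is no camera call.
- r.job_done(): hands the job in, once; it reports no verdict.
The state is a dict: "t": time; "joints": joint angles; "joint_vel": joint speeds; "joint_torque": joint torques, N m; "tcp_pos": TCP position; "ee_rot": TCP orientation; "force": force on the tool from outside, world axes, zero at the start; "moment": the same for the moment, N m; "gripper_width": finger opening in mm.
Only numpy, scipy, OpenCV 4.12 (cv2) and the standard library are available. Lean on these libraries where they do the work, as an engineer would, in place of code of your own. Each camera call takes 0.05 s, during which the arm holds its last target.

TASK

With a fingertip against its arms, gently push the rotary desk tidy round until the compartment with the eraser in it faces the middle of the clipboard; either direction of turning will do. Pick nothing up: the eraser and the other small things stay lying in their compartments, untouched, and the rest of the table is left as it is.

Things in the scene. Friction and masses are not known exactly. Their poses are not given: they have to be found in the camera images.
- carousel: white rotary desk tidy: round tray, radius 85 mm, rim 29 mm and floor 18 mm above the table, turning about a vertical axis. Four upright walls (4 mm thick, tops 46 mm up; centre post 52 mm) part it into quarter compartments. Origin: on the axis at table height. Its axes turn with it: +x, +y, -x, -y point through the middles of the compartments, the walls lie at 45 degrees to them.
- foot: fixed grey round foot of the tidy, radius 55 mm, 10 mm high. Origin: on the axis at table height. The tray turns on it both ways for most of a full turn and stays where it is left: friction about 0.08 N m, that is about 0.7 N at an arm.
- arm0 (a point): middle of the straight arm that continues, past the rim, the wall between the tidy's +x and +y compartments: arm 10 mm wide (14 mm at its round end), from 80 to 135 mm from the axis, 24 to 46 mm above the table, free beneath and on both sides. The point lies 110 mm from the axis, 35 mm above the table.
- arm1 (a point): middle of the straight arm that continues, past the rim, the wall between the tidy's +y and -x compartments: arm 10 mm wide (14 mm at its round end), from 80 to 135 mm from the axis, 24 to 46 mm above the table, free beneath and on both sides. The point lies 110 mm from the axis, 35 mm above the table.
- arm2 (a point): middle of the straight arm that continues, past the rim, the wall between the tidy's -x and -y compartments: arm 10 mm wide (14 mm at its round end), from 80 to 135 mm from the axis, 24 to 46 mm above the table, free beneath and on both sides. The point lies 110 mm from the axis, 35 mm above the table.
- arm3 (a point): middle of the straight arm that continues, past the rim, the wall between the tidy's -y and +x compartments: arm 10 mm wide (14 mm at its round end), from 80 to 135 mm from the axis, 24 to 46 mm above the table, free beneath and on both sides. The point lies 110 mm from the axis, 35 mm above the table.
- eraser: red rubber eraser, a rounded brick 42 x 20 x 13 mm, lying loose in one of the four compartments about 48 mm from the axis. Origin: centre of its underside.
- sharpener: small steel pencil sharpener, 26 x 15 x 12 mm, loose in another compartment. Origin: centre of its underside.
- tin: round flat steel pin tin, 38 mm across, 17 mm high, loose in another compartment. Origin: centre of its underside.
- padlock: small brass padlock lying flat, 39 x 28 x 12 mm, loose in another compartment. Origin: at its underside near its middle.
- clipboard: grey plastic clipboard with a sheet of paper, 230 x 165 mm, 5 mm thick, with a steel spring clip (up to 21 mm high) on one short end, lying flat and fixed on the left or the right of the tidy. Origin: centre of its underside, the middle of the clipboard. Its x axis runs along its length towards the clip.
- drawers: blue plastic three-tier drawer unit, 180 x 160 x 170 mm high, its knobs facing away from the robot, standing fixed on the side opposite the clipboard. Origin: centre of its underside.
- drawers_drawer0 (a joint): opening of the top drawer of the unit in m, 0 shut; all start shut
- drawers_drawer1 (a joint): opening of the middle drawer of the unit in m, 0 shut; all start shut
- drawers_drawer2 (a joint): opening of the bottom drawer of the unit in m, 0 shut; all start shut
- pencil: wooden pencil, 167 mm long, 7 mm thick, lying loose on the clipboard. Origin: under the middle of its shaft; x along it.
- cup: clear plastic cup, 72 mm across the rim, 85 mm high, standing loose beyond the tidy. Origin: centre of its underside.
- opener: flat steel bottle opener, 143 mm long, 40 mm wide at its ring, 5 mm thick, lying loose beyond the tidy. Origin: at its underside near its middle.

How it is judged:
By the outcome, as a careful person would: the job done as asked, in the order asked, and still so for the second after the job is handed in, with the robot touching nothing.
It also fails if it takes over 54 s, if anything falls off the work surface, if the arm or the gripper's body presses on something with over 40 N, if the wrist force passes 120 N, or if a joint passes its speed limit or range.

## Working session

There is one attempt and no reset: what is moved stays moved. The work goes in short steps, Python scripts to look and compute and a tool call to move; the robot and the scene stay as the last step left them, time stands still between calls to the robot, and variables do not carry over. Pictures are saved under pics/ and viewed, and the job is handed in when it is done.

Besides the shell and the picture viewer there is one more tool, called as name(argument=value, ...) on one line, values as JSON. jog_arm: Moves the arm, as the interface text tells. Shift numbers are shares of 0.02 m and turn numbers shares of 90 degrees, none past 1 either way. Its arguments: {"type":"object","properties":{"motion":{"type":"string"},"newtons":{"type":"number"}},"required":["motion"]}

```bash
mkdir -p pics; ls; python3 - <<'E'
from rig import r
import cv2,numpy as np
print(r.get_state())
for n in("side","top"):
    p,d=r.snapshot(n); cv2.imwrite(f"pics/{n}0.png",p); np.save(f"{n}0.npy",d); c=r.calibration(n); print(n,c)
E
```

```text
pics
{'t': 0.0, 'joints': array([68.80749032, 27.3754489 ,  1.28084923, 89.17774616, -0.65958789,
       63.5578959 , -4.7611969 ]), 'joint_vel': array([-0.04268019,  0.1598595 ,  0.05245294, -0.0803269 ,  0.01200278,
        0.04155794, -0.088955  ]), 'joint_torque': array([ 1.15993709e-03, -5.96434164e+01,  1.60810076e+00, -2.81193191e+01,
        1.24890968e-02,  9.44659085e-03, -2.48636252e-05]), 'tcp_pos': array([ 174.51781303, -651.44156629,  230.33423129]), 'ee_rot': array([ 1.79992515e+02,  1.03468664e-01, -7.50009323e+01]), 'force': array([ 0.01564058, -0.10898102, -0.2513329 ]), 'moment': array([ 0.02416817, -0.02709694,  0.02711648]), 'gripper_width': 85.41664763770942}
side {'K': array([[499.09430821,   0.        , 251.7162917 ],
       [  0.        , 499.09430821, 197.27661455],
       [  0.        ,   0.        ,   1.        ]]), 'distortion': array([0.04815482, 0.        , 0.        , 0.        , 0.        ]), 'R': array([[ 0.92273813, -0.38535607, -0.00741857],
       [-0.30006083, -0.70615149, -0.64133733],
       [ 0.2419046 ,  0.59401243, -0.76722317]]), 't': array([-568.36415597,  232.65053096, 1233.04844589])}
top {'K': array([[492.85483263,   0.        , 259.17980683],
       [  0.        , 492.85483263, 195.18037152],
       [  0.        ,   0.        ,   1.        ]]), 'distortion': array([-0.11746956,  0.        ,  0.        ,  0.        ,  0.        ]), 'R': array([[ 1.00224497e-02, -9.99948590e-01,  1.53889162e-03],
       [-9.73828235e-01, -1.01100854e-02, -2.27060245e-01],
       [ 2.27064130e-01,  7.77083773e-04, -9.73879498e-01]]), 't': array([  -6.73756284,  644.01311473, 1530.72085272])}
```

View pics/side0.png

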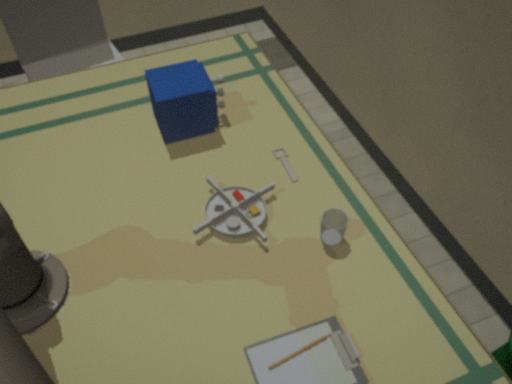

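View pics/top0.png

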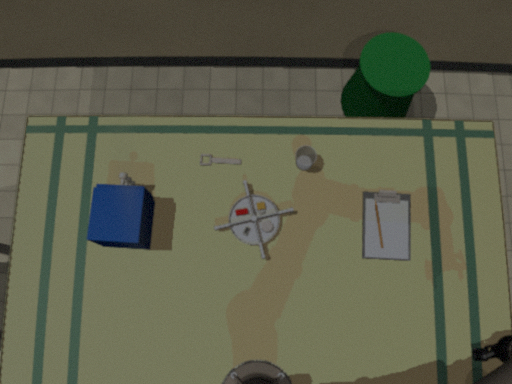

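```bash
cat > h.py <<'E'
from rig import r
import cv2,numpy as np
def ray(n,uv,z):
    c=r.calibration(n)
    uv=np.array(uv,float).reshape(-1,1,2)
    p=cv2.undistortPoints(uv,c["K"],c["distortion"]).reshape(-1,2)
    d=np.c_[p,np.ones(len(p))]@c["R"]; o=-c["R"].T@c["t"]
    return (o+d*((z-o[2])/d[:,2])[:,None])[:,:2]
def proj(n,X):
    c=r.calibration(n)
    return cv2.projectPoints(np.array(X,float).reshape(-1,3),cv2.Rodrigues(c["R"])[0],c["t"],c["K"],c["distortion"])[0].reshape(-1,2)
E
python3 - <<'E'
from h import *
t=cv2.imread("pics/top0.png"); s=cv2.imread("pics/side0.png")
c=cv2.resize(t[170:270,200:310],None,fx=7,fy=6*7/6,interpolation=cv2.INTER_CUBIC)[:600]
cv2.imwrite("pics/topc.png",cv2.resize(t[175:265,205:305],None,fx=6,fy=6,interpolation=cv2.INTER_CUBIC))
cv2.imwrite("pics/sidec.png",cv2.resize(s[170:250,185:285],None,fx=7,fy=7,interpolation=cv2.INTER_CUBIC))
cv2.imwrite("pics/clip.png",cv2.resize(t[180:270,350:425],None,fx=6,fy=6,interpolation=cv2.INTER_CUBIC))
E
```

```text
(no output)
```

View pics/topc.png

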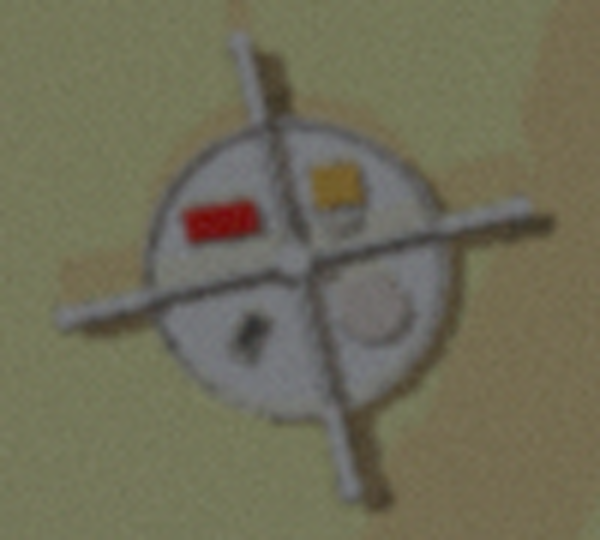

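View pics/sidec.png

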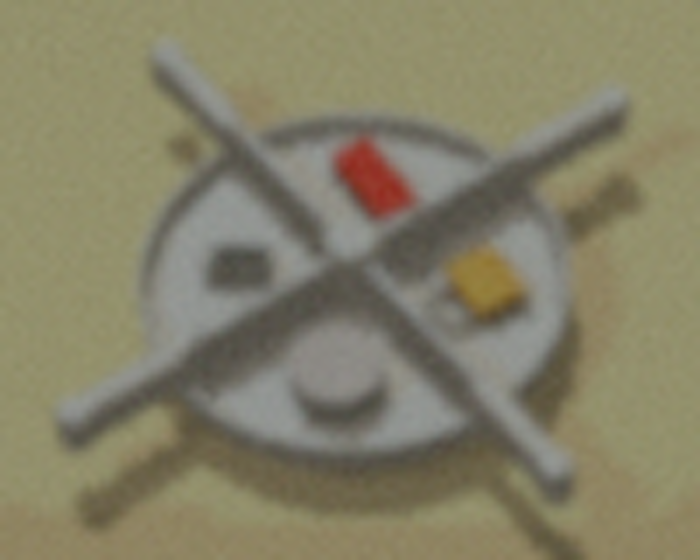

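View pics/clip.png

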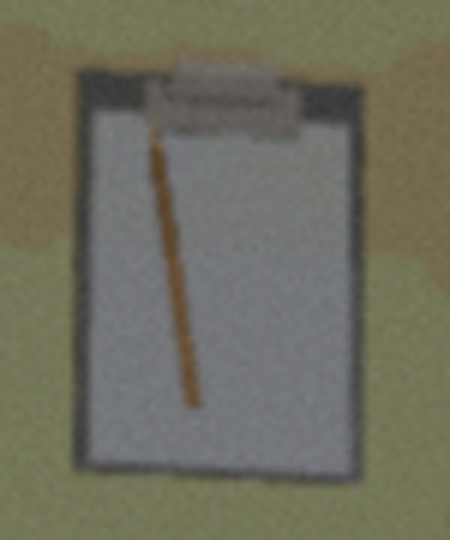

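The crops show the arm tips at crop pixels (238,42), (520,210), (350,493) and (66,318). The red eraser is in the upper-left compartment at (222,222), and the clipboard corners are at (79,70), (362,87), (360,480) and (75,470).

```bash
python3 - <<'E'
from h import *
f=lambda a,o,k:(np.array(a,float)+.5)/k-.5+o
T=ray("top",f([(238,42),(520,210),(350,493),(66,318)],(205,175),6),46)
S=ray("side",f([(167,50),(615,105),(560,478),(75,415)],(185,170),7),46)
for q in(T,S):
    c=q.mean(0); print(q.round(1).tolist(),c,[np.degrees(np.arctan2(*(p-c)[::-1])).round(1) for p in q],np.linalg.norm(q-c,axis=1))
c=(T.mean(0)+S.mean(0))/2
C=ray("top",f([(79,70),(362,87),(360,480),(75,470)],(350,180),6),5)
print(C.round(1).tolist(),C.mean(0),np.linalg.norm(C-np.roll(C,1,0),axis=1))
d=C.mean(0)-T.mean(0);print("goal",np.degrees(np.arctan2(d[1],d[0])))
t=cv2.imread("pics/top0.png").astype(int)
m=(t[:,:,2]>t[:,:,1]+60)&(t[:,:,2]>t[:,:,0]+60); m[:170]=0;m[270:]=0;m[:,:205]=0;m[:,300:]=0
y,x=np.nonzero(m);e=ray("top",[(x.mean(),y.mean())],31)[0]-T.mean(0);print("eraser",e,np.degrees(np.arctan2(e[1],e[0])))
E
```

```text
[[696.7, 50.1], [603.0, -106.3], [446.7, -14.2], [540.4, 141.3]] [571.68456202  17.71598837] [np.float64(14.5), np.float64(-75.8), np.float64(-165.7), np.float64(104.2)] [129.11389477 127.88761594 128.96964726 127.45579918]
[[542.0, 139.7], [696.4, 41.9], [603.6, -115.6], [449.7, -19.3]] [572.93131248  11.67220769] [np.float64(103.6), np.float64(13.8), np.float64(-76.4), np.float64(-165.9)] [131.71078521 127.10604528 130.90726113 127.0895236 ]
[[677.7, -354.7], [669.4, -518.9], [444.2, -505.3], [449.5, -344.5]] [ 560.19188349 -430.86860396] [228.44049834 164.38072738 225.60074222 160.86203795]
goal -91.46758932908027
eraser [26.47170905 40.82080562] 57.037167634215166
```

jog_arm(motion="0 0 0 0 0 -0.0926 0;0 0 0 0 0 -0.0926 0;0 0 0 0 0 -0.0926 0;0 0 0 0 0 -0.0926 0;0 0 0 0 0 -0.0926 0;0 0 0 0 0 -0.0926 0;0 0 0 0 0 -0.0926 0;0 0 0 0 0 -0.0926 0;0 0 0 0 0 -0.0926 0;0 0 0 0 0 0 0")

```text
t: 1.1
tcp_pos: [174.4, -651.8, 230.7]
ee_rot: [-179.9, 0.0, 0.1]
force: [0.5, 0.7, -0.6]
gripper_width: -0.4
```

jog_arm(motion="0.77 -0.96 0 0 0 0 0;0.77 -0.96 0 0 0 0 0;0.77 -0.96 0 0 0 0 0;0.77 -0.96 0 0 0 0 0;0.77 -0.96 0 0 0 0 0;0.77 -0.96 0 0 0 0 0;0.77 -0.96 0 0 0 0 0;0.77 -0.96 0 0 0 0 0;0.77 -0.96 0 0 0 0 0;0.77 -0.96 0 0 0 0 0;0.77 -0.96 0 0 0 0 0;0.77 -0.96 0 0 0 0 0")

```text
t: 2.3
tcp_pos: [359.9, -420.7, 231.1]
ee_rot: [-180.0, 0.0, -0.3]
force: [0.6, -0.3, 0.2]
gripper_width: -0.1
```

jog_arm(motion="0.77 -0.96 0 0 0 0 0;0.77 -0.96 0 0 0 0 0;0.77 -0.96 0 0 0 0 0;0.77 -0.96 0 0 0 0 0;0.77 -0.96 0 0 0 0 0;0.77 -0.96 0 0 0 0 0;0.77 -0.96 0 0 0 0 0;0.77 -0.96 0 0 0 0 0;0.77 -0.96 0 0 0 0 0;0.77 -0.96 0 0 0 0 0;0.77 -0.96 0 0 0 0 0;0 0 0 0 0 0 0")

```text
t: 3.5
tcp_pos: [530.9, -206.4, 231.4]
ee_rot: [-179.9, -0.1, 0.1]
force: [0.5, 0.7, -0.4]
gripper_width: 0.1
```

jog_arm(motion="0.77 -0.88 0 0 0 0 0;0.77 -0.88 0 0 0 0 0;0.77 -0.88 0 0 0 0 0;0.77 -0.88 0 0 0 0 0;0.77 -0.88 0 0 0 0 0;0.77 -0.88 0 0 0 0 0;0.77 -0.88 0 0 0 0 0;0 0 1 0 0 0 0;0 0 1 0 0 0 0;0 0 1 0 0 0 0;0 0 1 0 0 0 0;0 0 1 0 0 0 0")

```text
t: 4.7
tcp_pos: [636.2, -88.2, 130.2]
ee_rot: [180.0, 0.0, -0.2]
force: [0.6, -0.0, -0.2]
gripper_width: 0.0
```

jog_arm(motion="0 0 1 0 0 0 0;0 0 1 0 0 0 0;0 0 1 0 0 0 0;0 0 0 0 0 0 0;0 0 0 0 0 0 0")

```text
t: 5.2
tcp_pos: [636.4, -87.7, 71.3]
ee_rot: [180.0, 0.0, -0.1]
force: [0.2, -0.7, 0.1]
gripper_width: -0.1
```

```bash
cat > look.py <<'E'
from h import *
import sys
k=sys.argv[1]
print(r.get_state()["tcp_pos"],r.get_state()["t"])
s=r.snapshot("side")[0]; t=r.snapshot("top")[0]
cv2.imwrite(f"pics/s{k}_raw.png",s);cv2.imwrite(f"pics/t{k}_raw.png",t)
a=cv2.resize(t[175:265,205:305],None,fx=4,fy=4,interpolation=cv2.INTER_CUBIC)
b=cv2.resize(s[150:270,185:285],None,fx=4,fy=4,interpolation=cv2.INTER_CUBIC)
o=np.zeros((480,800,3),np.uint8);o[:360,:400]=a;o[:480,400:]=b;cv2.imwrite(f"pics/l{k}.png",o)
E
python3 look.py 1
```

```text
[636.41428983 -87.66888518  71.29122232] 5.2
```

View pics/l1.png

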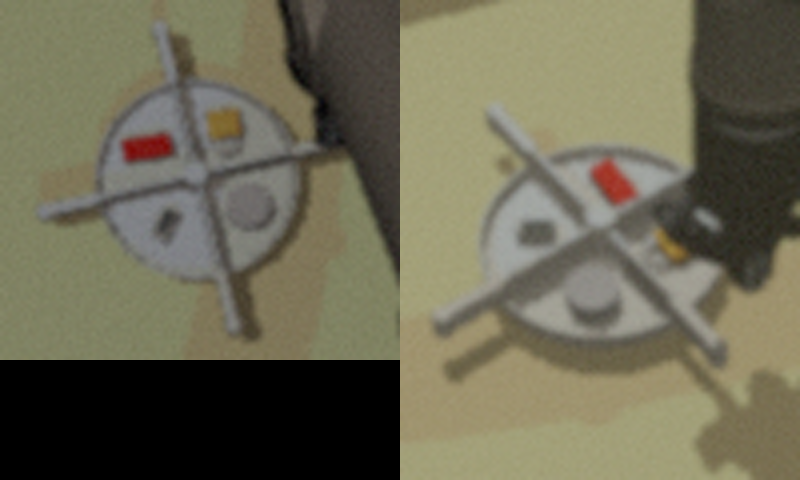

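```bash
python3 - <<'E'
from h import *
p=proj("side",[[636,-88,71],[636,-88,28],[636,-88,100]]);print((p-[185,150])*4+[400,0])
s=cv2.imread("pics/s1_raw.png");cv2.imwrite("pics/s1b.png",np.clip(cv2.resize(s[120:230,215:315],None,fx=5.4,fy=5.4,interpolation=cv2.INTER_CUBIC).astype(float)*2.2,0,255).astype(np.uint8))
print((p-[215,120])*5.4)
E
```

```text
[[747.78860388 280.2249832 ]
 [746.24879083 319.88295881]
 [748.87436514 252.31072081]]
[[307.51461524 540.30372732]
 [305.43586762 593.84199439]
 [308.98039294 502.61947309]]
```

View pics/s1b.png

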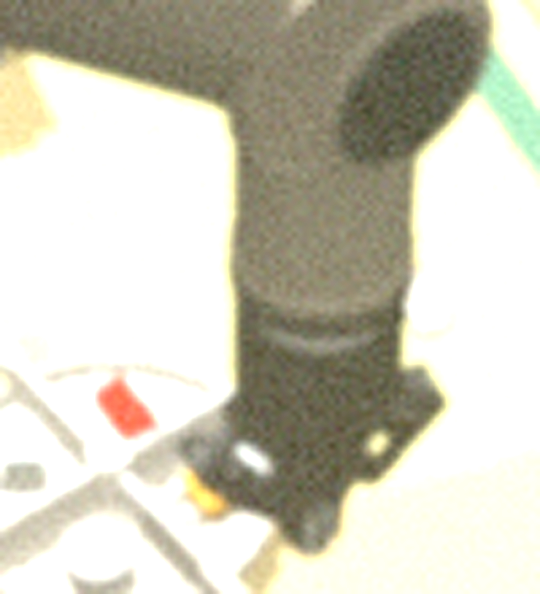

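```bash
python3 - <<'E'
from h import *
c=r.calibration("side")
for q in [(182,445),(205,475),(440,400),(370,480),(300,550)]:
    uv=np.array([q],float)/5.4+[215,120]
    p=cv2.undistortPoints(uv.reshape(-1,1,2),c["K"],c["distortion"]).reshape(2)
    d=c["R"].T@np.r_[p,1]; o=-c["R"].T@c["t"]
    print(q,[ (o+d*(y-o[1])/d[1]).round(0).tolist() for y in(-88,-102)])
E
```

```text
(182, 445) [[573.0, -88.0, 173.0], [567.0, -102.0, 191.0]]
(205, 475) [[584.0, -88.0, 146.0], [578.0, -102.0, 165.0]]
(440, 400) [[701.0, -88.0, 144.0], [693.0, -102.0, 163.0]]
(370, 480) [[667.0, -88.0, 102.0], [660.0, -102.0, 121.0]]
(300, 550) [[632.0, -88.0, 65.0], [625.0, -102.0, 86.0]]
```

jog_arm(motion="0 0 1 0 0 0 0;0 0 1 0 0 0 0;0 0 0.15 0 0 0 0;0 0 0 0 0 0 0")

```text
t: 5.7
tcp_pos: [636.9, -87.2, 28.9]
ee_rot: [180.0, -0.0, -0.0]
force: [0.3, 0.5, -0.4]
gripper_width: 0.1
```

```bash
python3 - <<'E'
import numpy as np
c=np.array([572,16.]);p=np.array([636.4,-87.7])
a=np.arange(-62,-207,-4)
for i,x in enumerate(a):
    R=max(116,122-i*1.5); q=c+R*np.array([np.cos(np.radians(x)),np.sin(np.radians(x))])
    d=(q-p)/20; d=d.round(2); p=p+d*20
    print(f"{d[0]:.2f} {-d[1]:.2f} 0 0 0 0 0;",end="\n" if i%12==11 else "")
print(p)
E
```

```text
-0.36 0.20 0 0 0 0 0;-0.41 0.12 0 0 0 0 0;-0.41 0.09 0 0 0 0 0;-0.42 0.05 0 0 0 0 0;-0.41 0.03 0 0 0 0 0;-0.40 0.07 0 0 0 0 0;-0.41 0.04 0 0 0 0 0;-0.40 0.01 0 0 0 0 0;-0.40 -0.01 0 0 0 0 0;-0.41 -0.04 0 0 0 0 0;-0.40 -0.07 0 0 0 0 0;-0.39 -0.10 0 0 0 0 0;
-0.38 -0.12 0 0 0 0 0;-0.38 -0.16 0 0 0 0 0;-0.36 -0.17 0 0 0 0 0;-0.35 -0.21 0 0 0 0 0;-0.34 -0.22 0 0 0 0 0;-0.32 -0.25 0 0 0 0 0;-0.30 -0.27 0 0 0 0 0;-0.28 -0.29 0 0 0 0 0;-0.26 -0.31 0 0 0 0 0;-0.24 -0.33 0 0 0 0 0;-0.21 -0.34 0 0 0 0 0;-0.19 -0.36 0 0 0 0 0;
-0.17 -0.37 0 0 0 0 0;-0.14 -0.38 0 0 0 0 0;-0.11 -0.39 0 0 0 0 0;-0.08 -0.40 0 0 0 0 0;-0.06 -0.40 0 0 0 0 0;-0.03 -0.40 0 0 0 0 0;0.00 -0.41 0 0 0 0 0;0.03 -0.40 0 0 0 0 0;0.06 -0.40 0 0 0 0 0;0.08 -0.40 0 0 0 0 0;0.11 -0.39 0 0 0 0 0;0.14 -0.38 0 0 0 0 0;
0.17 -0.37 0 0 0 0 0;[467.8  66.9]
```

jog_arm(motion="-0.36 0.20 0 0 0 0 0;-0.41 0.12 0 0 0 0 0;-0.41 0.09 0 0 0 0 0;-0.42 0.05 0 0 0 0 0;-0.41 0.03 0 0 0 0 0;-0.40 0.07 0 0 0 0 0;-0.41 0.04 0 0 0 0 0;-0.40 0.01 0 0 0 0 0")

```text
t: 6.5
tcp_pos: [571.6, -99.3, 28.3]
ee_rot: [-180.0, -0.0, 0.0]
force: [1.3, 0.4, -0.1]
gripper_width: -0.0
```

```bash
python3 look.py 2
```

```text
[571.56206734 -99.33340876  28.29942608] 6.5
```

View pics/l2.png

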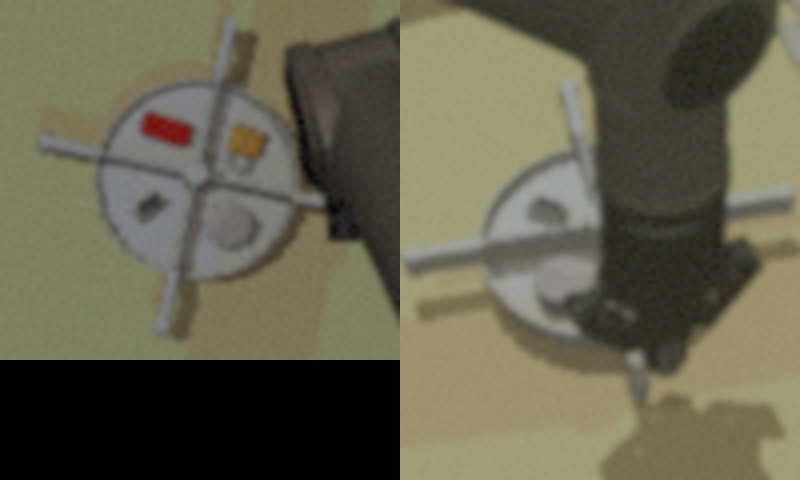

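The arm is turning clockwise with about 1 N of contact, and the loose items haven't moved in their compartments. I'll carry on.

jog_arm(motion="-0.40 -0.01 0 0 0 0 0;-0.41 -0.04 0 0 0 0 0;-0.40 -0.07 0 0 0 0 0;-0.39 -0.10 0 0 0 0 0;-0.38 -0.12 0 0 0 0 0;-0.38 -0.16 0 0 0 0 0;-0.36 -0.17 0 0 0 0 0;-0.35 -0.21 0 0 0 0 0;-0.34 -0.22 0 0 0 0 0;-0.32 -0.25 0 0 0 0 0;-0.30 -0.27 0 0 0 0 0;-0.28 -0.29 0 0 0 0 0")

```text
t: 7.8
tcp_pos: [486.2, -60.4, 28.5]
ee_rot: [-180.0, -0.1, 0.0]
force: [2.5, 0.6, -0.3]
gripper_width: -0.4
```

jog_arm(motion="-0.26 -0.31 0 0 0 0 0;-0.24 -0.33 0 0 0 0 0;-0.21 -0.34 0 0 0 0 0;-0.19 -0.36 0 0 0 0 0;-0.17 -0.37 0 0 0 0 0;-0.14 -0.38 0 0 0 0 0;-0.11 -0.39 0 0 0 0 0;-0.08 -0.40 0 0 0 0 0;-0.06 -0.40 0 0 0 0 0;-0.03 -0.40 0 0 0 0 0;0 -0.41 0 0 0 0 0")

```text
t: 8.9
tcp_pos: [456.0, 21.2, 28.3]
ee_rot: [180.0, 0.0, 0.0]
force: [0.4, -1.4, 0.1]
gripper_width: -0.0
```

```bash
python3 look.py 3
```

```text
[456.02698532  21.16810156  28.26612695] 8.9
```

View pics/l3.png

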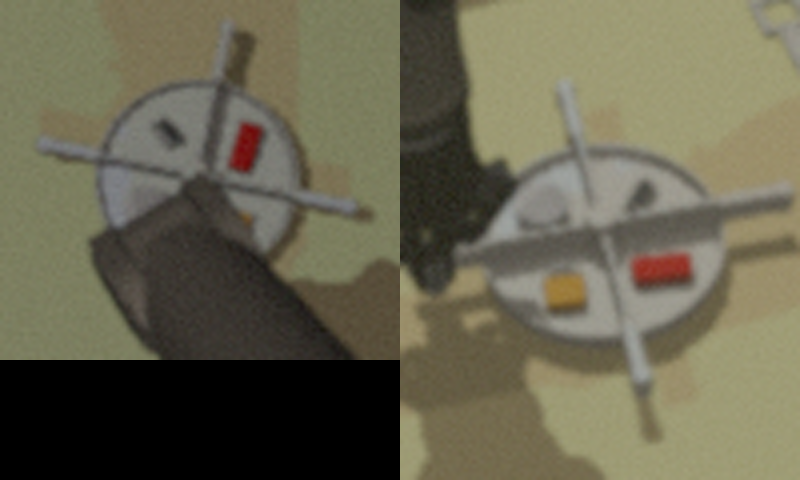

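```bash
cat > ang.py <<'E'
from h import *
f=lambda a,o,k:(np.array(a,float)+.5)/k-.5+o
def go(top,side):
    for n,q,o,c0 in(("top",top,(205,175),(571.7,17.7)),("side",np.array(side)-[400,0],(185,150),(572.9,11.7))):
        X=ray(n,f(q,o,4),46)-c0
        print(n,np.degrees(np.arctan2(X[:,1],X[:,0])).round(1),np.linalg.norm(X,axis=1).round(0))
E
python3 -c "
from ang import *
go([(228,25),(350,207),(45,145)],[(567,86),(786,196),(643,384)])"
```

```text
top [ -11.3 -101.    78.9] [131. 129. 127.]
side [  79.6  -11.6 -100.2] [130. 127. 132.]
```

jog_arm(motion="0.03 -0.40 0 0 0 0 0;0.06 -0.40 0 0 0 0 0;0.08 -0.40 0 0 0 0 0;0.11 -0.39 0 0 0 0 0;0.14 -0.38 0 0 0 0 0;0.17 -0.37 0 0 0 0 0;0 0 0 0 0 0 0")

```text
t: 9.7
tcp_pos: [468.8, 69.2, 28.5]
ee_rot: [-179.9, -0.1, 0.1]
force: [0.6, 0.6, -0.2]
gripper_width: -0.4
```

```bash
python3 look.py 4
```

```text
[468.82409803  69.16697632  28.45266473] 9.7
```

View pics/l4.png

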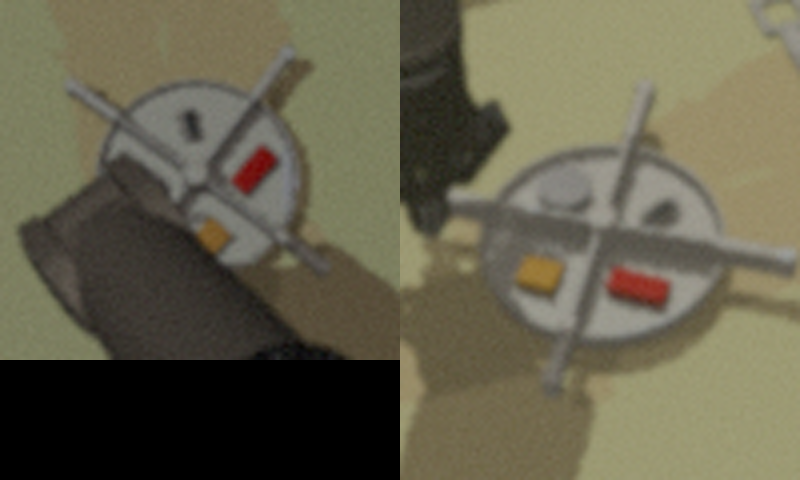

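```bash
python3 -c "
from ang import *
go([(288,53),(320,266),(73,88)],[(644,91),(786,261),(553,384),(458,198)])"
```

```text
top [ -35.9 -125.8   54.6] [129. 126. 126.]
side [  54.8  -37.1 -125.   143.6] [125. 126. 132. 101.]
```

jog_arm(motion="0.09 -0.18 0 0 0 0 0;0.09 -0.18 0 0 0 0 0;0.10 -0.17 0 0 0 0 0;0.11 -0.17 0 0 0 0 0;0 0 0 0 0 0 0;0 0 0 0 0 0 0")

```text
t: 10.4
tcp_pos: [476.0, 81.7, 28.3]
ee_rot: [-180.0, -0.0, 0.0]
force: [-0.0, 0.6, -0.3]
gripper_width: 0.1
```

```bash
python3 look.py 5
```

```text
[475.96213116  81.74822299  28.31822574] 10.4
```

View pics/l5.png

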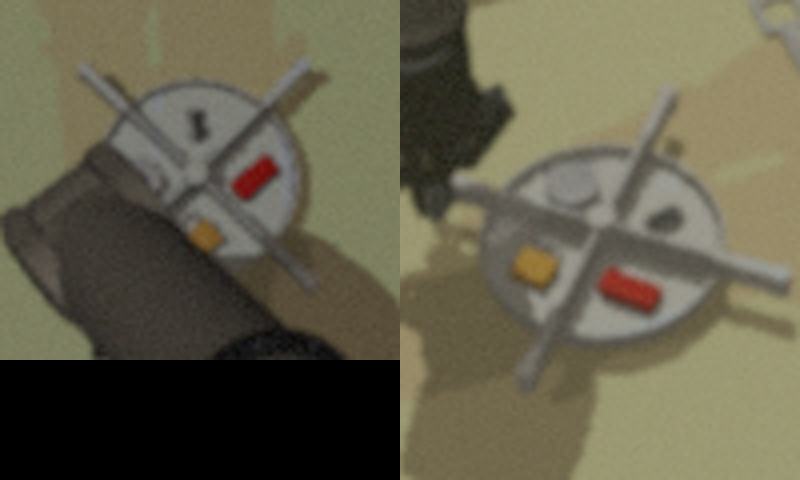

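```bash
python3 -c "
from ang import *
go([(303,65),(308,282),(85,70)],[(668,96),(780,280),(528,380),(458,182)])"
```

```text
top [ -43.1 -133.2   46.5] [129. 127. 128.]
side [  46.6  -44.5 -132.   136.3] [125. 127. 133. 107.]
```

jog_arm(motion="0.08 -0.12 0 0 0 0 0;0.09 -0.13 0 0 0 0 0;0 0 0 0 0 0 0;0 0 0 0 0 0 0")

```text
t: 10.9
tcp_pos: [479.4, 86.7, 28.3]
ee_rot: [-180.0, -0.0, 0.0]
force: [-1.2, 0.7, -0.4]
gripper_width: -0.2
```

```bash
python3 look.py 6
```

```text
[479.41220253  86.68425741  28.33224418] 10.9
```

View pics/l6.png

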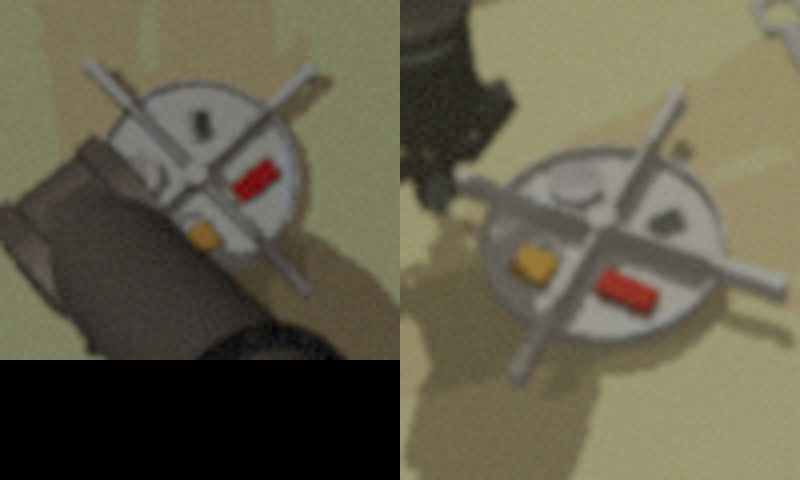

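jog_arm(motion="-0.3 0.4 0 0 0 0 0;-0.3 0.4 0 0 0 0 0;0 0 -0.5 0 0 0 0;0 0 -1 0 0 0 0;0 0 -1 0 0 0 0;0 0 -1 0 0 0 0;0 0 -1 0 0 0 0;0 0 -1 0 0 0 0;0 1 -1 0 0 0 0;0 1 -1 0 0 0 0;0 1 -1 0 0 0 0;0 1 0 0 0 0 0")

```text
t: 12.2
tcp_pos: [468.7, -10.2, 201.6]
ee_rot: [180.0, -0.3, 0.0]
force: [1.7, -0.4, 0.4]
gripper_width: 0.5
```

jog_arm(motion="0 1 0 0 0 0 0;0 1 0 0 0 0 0;0 1 0 0 0 0 0;0 1 0 0 0 0 0;0 1 0 0 0 0 0;0 1 0 0 0 0 0;0 1 0 0 0 0 0;0 1 0 0 0 0 0;0 1 0 0 0 0 0;0 1 0 0 0 0 0;0 1 0 0 0 0 0;0 0 0 0 0 0 0")

```text
t: 13.4
tcp_pos: [466.5, -232.5, 198.8]
ee_rot: [179.9, -0.0, -0.2]
force: [0.4, -0.0, -0.2]
gripper_width: 0.1
```

```bash
python3 look.py 7
```

```text
[ 466.5042266  -232.46742963  198.8215046 ] 13.4
```

View pics/l7.png

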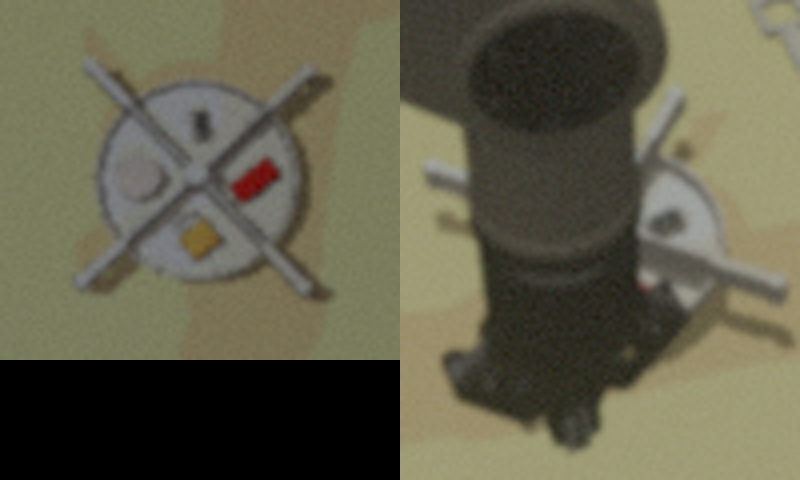

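View pics/t7_raw.png

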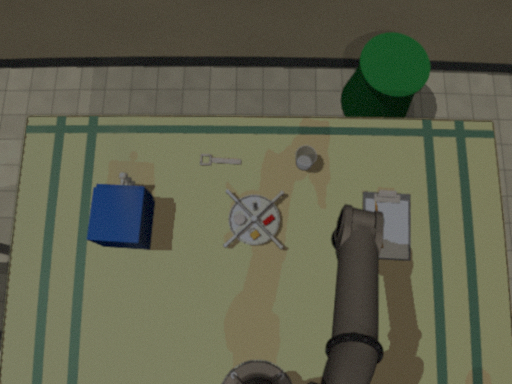

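Top view, unobstructed: arm tips at crop pixels (310,72), (305,289), (83,283) and (92,66). The eraser is on the right, facing the clipboard, and everything else looks unmoved.

```bash
python3 -c "
from ang import *
T=[(310,72),(305,289),(83,283),(92,66)]
go(T,[(674,97),(780,287)])
q=ray('top',f(T,(205,175),4),46);c=q.mean(0);d=q-c
a=np.degrees(np.arctan2(d[:,1],d[:,0]));print(c,a,[((x+45)%90)-45 for x in a])
# refine via white mask on arm ring 95..125 mm at z=46
for cc in ((571.7,17.7),c):
  t=cv2.imread('pics/t7_raw.png').astype(int)
  v,u=np.mgrid[175:265,205:305];X=ray('top',np.c_[u.ravel(),v.ravel()],46)-cc
  px=t[175:265,205:305].reshape(-1,3); w=np.clip(px[:,0]-px[:,2]*0.8-20,0,None)
  R=np.hypot(*X.T);A=np.degrees(np.arctan2(X[:,1],X[:,0]))
  m=(R>95)&(R<133)
  for k in(45,-45,-135,135):
    dd=(A-k+180)%360-180; s=m&(abs(dd)<12)&(w>w[m].max()*.5); print(k,(k+np.average(dd[s],weights=w[s])).round(2),s.sum())
b=ray('side',[(0,0)],5)
"

```

```text
top [ -46.7 -135.8  134.8   43.6] [129. 129. 127. 126.]
side [ 44.7 -46.9] [126. 129.]
[571.26987275  16.05679062] [ -46.09329112 -136.18265884  134.11408641   43.95229817] [np.float64(43.90670887858724), np.float64(43.81734115550981), np.float64(44.11408640527978), np.float64(43.95229816719697)]
45 43.89 7Traceback (most recent call last):
  File "<string>", line 15, in <module>
    dd=(A-k+180)%360-180; s=m&(abs(dd)<12)&(w>w[m].max()*.5); print(k,(k+np.average(dd[s],weights=w[s])).round(2),s.sum())
                                                                         ~~~~~~~~~~^^^^^^^^^^^^^^^^^^^^
    raise ZeroDivisionError(
        "Weights sum to zero, can't be normalized")
ZeroDivisionError: Weights sum to zero, can't be normalized
```

```bash
python3 -c "
from rig import r
print(r.job_done(), r.get_state()['t'])"
```

```text
the job is handed in; nothing more can be done
the job is handed in; nothing more can be done
```

The eraser's compartment now faces the middle of the clipboard, and the job was handed in at about 13.5 s. I pushed one arm of the tidy round clockwise by about 150° with the closed fingertips, made two small corrections, then backed off and lifted clear. The force readings between moves were 3 N or less.

- **Aim:** with the tidy unobstructed in the top view, the compartment points at about -91.1°. The clipboard's middle lies at about -91.5°, so it is off by roughly half a degree. The measurement itself is only good to about 1°.
- **Rest of the table:** in the last pictures, the eraser and other small things still lie in their compartments. The drawers, cup and opener look unmoved. The robot's arm partly hid the clipboard and pencil in the last top view, but the gripper stayed well above them.
- **Checks that disagreed or failed:** the two cameras put the tidy's axis about 6 mm apart in y, but they agreed on its angle to about 1°. A last refinement of the angle by colour mask failed, so the final figure comes from arm-tip positions read by eye. The side camera could only see two of the arms at the end.

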